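Present the offset lever level over its bench fixture

ROBOT

A 6-joint arm with a two-finger parallel gripper is mounted at the origin on the work surface. World frame = base frame: x ahead of the robot, y to its left, z up, the work surface at z = 0. Lengths are in m, angles in rad, forces in N, time in s.
With the tool pointing down it reaches from about 0.375 to 0.9 m from the base axis. Payload 3.1 kg.
Tool frame: the origin (TCP) lies on the centre line of the jaws, within the pads' length; the fingertips stand 17 mm ahead of it and the grasp point (between the pads) lies 2 mm behind it; z points along the fingers, y is the line along which they close (so a half turn about z gives the same grasp; the last joint's range is limited). The gripper opens to 85 mm and grips with 20 to 120 N. Pads are 22 mm wide; open, the fingers measure 114 mm over their backs; the gripper's body (76 mm by 85 mm) begins 54 mm behind the grasp point. The pads swing forward as they close: fully open they stand 13 mm farther back than shut.
Start: joints at [1.101, 0.527, 1.433, -0, 1.181, -0.178], TCP at [0.18, 0.599, 0.248] pointing down, gripper open.
Joint ranges: [-3.08, 3.08], [-0.75, 2.2], [0.22, 2.44], [-1.43, 4.57], [0, 2.65], [-2.85, 2.85]. Speed limits (rad/s): [2.79, 2.79, 3.14, 3.14, 3.14, 3.14].

INTERFACE

Orientations are given as a unit quaternion [w, x, y, z].
In Python, from cell import monitor, camera, workorder, masks_of, pinpoint gives the robot as it stands.
- The arm moves only by the shell command python3 -m crank 'ROWS' [OPENING] [FORCE]. ROWS is a JSON object of lists of equal length, an entry for each row: "xyz": the shift along the tool's x, y, z each as a share of 25 mm, from -1 to 1, a list of three; "rot": the turn, a rotation vector about the tool's x, y, z each as a share of 6 degrees, from -1 to 1, a list of three. A call has 1 to 10 rows; each row shifts and turns the commanded pose from where the row before left it, along the tool's axes as they then stand; what a row does not reach is not made up. A row lasts 1/12 s, in which the tool goes at most 41.7 mm and 7.16 degrees, less where a joint would pass 70% of its speed; a pose out of reach is approached as far as the arm can. A call with a number of a shift or a turn outside -1 to 1 is refused whole. A call with a gripper value outside its range is refused whole. OPENING is the gripper's target within -1 to 1 (fully open at 1, half-way at 0, shut at -1), set as the call begins (- or left out, the last holds). The fingers move at their own pace and stop on an object; FORCE is the grip in N (left out, the last holds). Time passes only in rows, so rows that do not move let the fingers close. It gives the time, the measured TCP pose, the force, the opening and the grip force at its end, in the units of the state.
- monitor.get_state(): the state, without advancing time (a new reading comes with each control period).
- camera(name): name is "scene" or "top" or "wrist"; returns a dict with "frame" (420x560x3 uint8, red, green, blue), "fx", "fy", "cx", "cy" (pixels), "dist_coeffs" ([k1, k2, p1, p2, k3] as OpenCV has them; the pictures are not rectified), "cam_to_world" (4x4, takes a point from camera to world coordinates); the wrist camera has in their place "tool_from_camera" (4x4, takes a point from camera to tool coordinates, whose origin is the TCP and whose axes are the flange's). Camera axes: x right, y up, looking along -z (the intrinsics and any distortion apply to the point x, -y, -z); pixel columns grow to the right and rows downward; lengths in m; the calibration is good to about 2 mm. A picture is of the moment at which its call begins: read the wrist's pose just before it. There is no depth.
- workorder.hand_in(): hands the job in; it is judged then, once.
Trained networks look in a picture, given as the dict that the camera call returned (one of the last four; its "shot" number tells which), for a name from the list of things; names that differ only in an ending like _2 or _b are one class to them, and where a whole thing is asked for, a point or a joint stands for the part that bears it (a point fixed in the world has none). Each returns a list of dicts, best first, with "confidence" (0 to 1); they miss things now and then, are a little off and sometimes report something else, mostly with a low value. They report only what shows in the picture. A call takes as long as a camera call. They do not tell look-alikes from the thing itself.
- masks_of(picture, target): "mask" (420x560 bool, what is visible of it).
- pinpoint(picture, target): "xyz" ([x, y, z] in m, in world coordinates, good to about 4 mm: a listed point, or the origin of a listed thing).
The state is a dict: "time": time; "q": joint angles; "qvel": joint speeds; "joint_efforts": joint torques, N m; "tcp_pos": TCP position; "ee_rot": TCP orientation; "contact_force": force on the tool from outside, world axes, zero at the start; "wrist_torque": the same for the moment, N m; "grip_width": opening from 0.0 (shut) to 1.0 (fully open); "grip_force": force on a finger pad.
Only numpy, scipy, OpenCV 4.12 (cv2) and the standard library are available. Lean on these libraries where they do the work, as an engineer would, in place of code of your own. Each camera call takes 0.05 s, during which the arm holds its last target. There are 200 camera calls.

TASK

Push the sprung knock-out plunger on the bench fixture fully down, hold it there a moment, and let it come back up, so that the seat is free. Then lift the offset lever (the casting with one big boss and one small eye, not the even-ended link) by its balance point and hold it level and still about 100 mm above the fixture's post, boss straight over the post and eye straight over the fork, ready for the goldsmith to guide it down. Finish while still holding it there, and leave everything else on the bench where it is.

Things in the scene. Friction and masses are not known exactly. Their poses are not given: they have to be found in the camera images.
- lever_balance (a point): Balance point of the offset lever, half-way up its arm, 45 from the boss axis, 125 from the eye axis, 21 above its underside. Loose bare steel casting, 204 long, 0.5 to 0.85 kg: a straight arm (14 wide; underside 13, top 29 above the bench) joins a heavy round boss (46 diameter, 46 high, 18 bore) to a small round eye (22 diameter, 30 high). x along the arm from boss to eye, z up.
- lever_boss (a point): Centre of the underside of the lever's boss; axes as lever_balance.
- lever_eye (a point): Centre of the underside of the lever's small eye; axes as lever_balance.
- fixture_post (a point): Centre of the top of the fixture's pivot post (15 diameter), 50 above the bench. The fixture is a dark cast plate (225 x 86, 14 thick) bolted to the bench: the post stands near one end, a fork near the other, and a sprung plunger in a round housing stands at the side. Axes: x from post to fork, z up.
- fixture_fork (a point): Middle of the fork at the height of its two cheek tops (50 above the bench), 170 from the post in x. Cheeks 30 apart, 8 thick. Axes as fixture_post.
- plunger_top (a point): Centre of the top of the plunger's round steel cap (32 diameter, 10 thick); 92 above the bench when up. From the fixture_post axis it stands 95 towards the fork and 72 to the side (negative y of fixture_post).
- plunger (a joint): Knock-out plunger travel in m: 0 up, 0.018 fully down on its hard stop. The spring resists with about 4 N at first and 10.5 N fully down, and pushes it back up when let go; a small pin beside the post rises as it goes down.
- link: Bystander, much like the lever but symmetric: a straight plain steel link, 198 long, with two equal round ends (28 diameter, 30 high) and a bar 14 wide. Origin under its middle, x along it. Leave alone.
- bottle: Bystander: white plastic bottle, 52 diameter, 130 high, origin at its foot.
- pot: Bystander: white ceramic cup, 72 wide, 70 high, origin at its foot.
- tin: Bystander: flat dark tin, 48 diameter, 28 high, origin at its foot.
- weight: Bystander: small brass weight with a knob, 36 diameter, 54 high, origin at its foot.
- hammer: Bystander: hammer, 250 long, lying; x from handle to head.
- stakeblock: Bystander: wooden block, 50 x 45 x 40, origin under its middle.
- lever: The whole offset lever; origin under its arm, at bench height, half-way between the boss and eye axes; axes as lever_balance.
Mind the look-alikes: they are no part of the job. What is shaped like the lever but green or turquoise is not meant.

How it is judged:
By the outcome, as a careful person would: the job done as asked, in the order asked, and still so for the second after the job is handed in, while the arm keeps its last pose, push and grip.
It also fails if it takes over 54 s, if anything falls off the work surface, if the arm or the gripper's body presses on something with over 40 N, if the wrist force passes 120 N, or if a joint passes its speed limit or range.

## Working session

There is one attempt and no reset: what is moved stays moved. The work goes in short steps, Python scripts to look and compute and a shell command to move; the robot and the scene stay as the last step left them, time stands still between calls to the robot, and variables do not carry over. Pictures are saved under pics/ and viewed, at most 10 in all, crops included, and the job is handed in when it is done.

```bash
mkdir -p pics; cat > h.py <<'E'
import numpy as np, cv2, json
from cell import monitor, camera, workorder, masks_of, pinpoint
from scipy.spatial.transform import Rotation as R
def rot(q): return R.from_quat([q[1],q[2],q[3],q[0]])
def save(p,n): cv2.imwrite('pics/'+n,cv2.cvtColor(p['frame'],cv2.COLOR_RGB2BGR))
def proj(p,X,M=None):
    M=np.array(p['cam_to_world']) if M is None else M
    c=np.linalg.inv(M)@np.append(X,1); c=np.array([[c[0],-c[1],-c[2]]])
    K=np.array([[p['fx'],0,p['cx']],[0,p['fy'],p['cy']],[0,0,1]])
    return cv2.projectPoints(c,np.zeros(3),np.zeros(3),K,np.array(p['dist_coeffs']))[0][0,0]
def ray(p,uv,z,M=None):
    M=np.array(p['cam_to_world']) if M is None else M
    K=np.array([[p['fx'],0,p['cx']],[0,p['fy'],p['cy']],[0,0,1]])
    u=cv2.undistortPoints(np.array([[uv]],float),K,np.array(p['dist_coeffs']))[0,0]
    d=M[:3,:3]@np.array([u[0],-u[1],-1]); o=M[:3,3]
    return o+d*(z-o[2])/d[2]
def wristM(p,s):
    T=np.eye(4);T[:3,:3]=rot(s['ee_rot']).as_matrix();T[:3,3]=s['tcp_pos']
    return T@np.array(p['tool_from_camera'])
E
python3 - <<'E'
from h import *
for c in ['top','scene']:
    p=camera(c); save(p,c+'1.png')
    for t in ['lever_balance','lever_boss','lever_eye','fixture_post','fixture_fork','plunger_top','link']:
        for r in pinpoint(p,t)[:3]: print(c,t,round(r['confidence'],2),np.round(r['xyz'],3),np.round(proj(p,r['xyz'])))
s=monitor.get_state();print(s['tcp_pos'],s['ee_rot'],s['time'],rot(s['ee_rot']).as_matrix().round(3))
E
```

```text
top lever_balance 0.91 [0.272 0.171 0.02 ] [248. 283.]
top lever_balance 0.79 [ 0.341 -0.226  0.02 ] [369. 265.]
top lever_balance 0.71 [0.618 0.177 0.018] [250. 180.]
top lever_boss 0.97 [ 0.615  0.13  -0.002] [264. 183.]
top lever_boss 0.97 [ 0.372 -0.26   0.002] [378. 256.]
top lever_boss 0.9 [0.229 0.165 0.001] [250. 296.]
top lever_eye 0.88 [ 0.646  0.3   -0.   ] [215. 173.]
top lever_eye 0.68 [0.307 0.468 0.001] [161. 270.]
top lever_eye 0.57 [0.397 0.208 0.001] [239. 245.]
top fixture_post 0.79 [ 0.543 -0.283  0.051] [387. 203.]
top fixture_fork 0.77 [ 0.57  -0.119  0.051] [338. 194.]
top plunger_top 0.52 [ 0.626 -0.2    0.091] [365. 175.]
top link 0.75 [ 0.459  0.221 -0.   ] [236. 227.]
scene lever_balance 0.97 [0.199 0.409 0.026] [386. 142.]
scene lever_balance 0.96 [0.274 0.172 0.023] [316. 165.]
scene lever_balance 0.95 [ 0.341 -0.227  0.019] [181. 194.]
scene lever_boss 0.94 [ 0.611  0.133 -0.003] [328. 261.]
scene lever_boss 0.82 [0.231 0.162 0.002] [310. 161.]
scene lever_boss 0.78 [ 0.375 -0.255  0.002] [172. 208.]
scene lever_eye 0.67 [0.303 0.474 0.004] [415. 167.]
scene lever_eye 0.65 [ 0.652  0.297 -0.004] [396. 267.]
scene lever_eye 0.63 [ 0.394  0.202 -0.   ] [335. 197.]
scene fixture_post 0.59 [ 0.542 -0.287  0.052] [154. 244.]
scene fixture_post 0.25 [0.462 0.219 0.003] [347. 213.]
scene fixture_fork 0.74 [ 0.569 -0.121  0.049] [223. 246.]
scene link 0.84 [0.459 0.22  0.001] [347. 213.]
[0.17978755 0.5985653  0.24833599] [5.77998616e-06 1.45426314e-01 9.89369085e-01 2.20668238e-05] 0.8 [[-0.958  0.288  0.   ]
 [ 0.288  0.958  0.   ]
 [-0.     0.    -1.   ]]
```

View pics/top1.png

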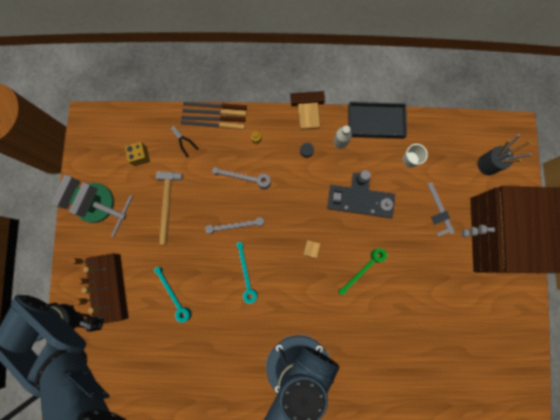

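View pics/scene1.png

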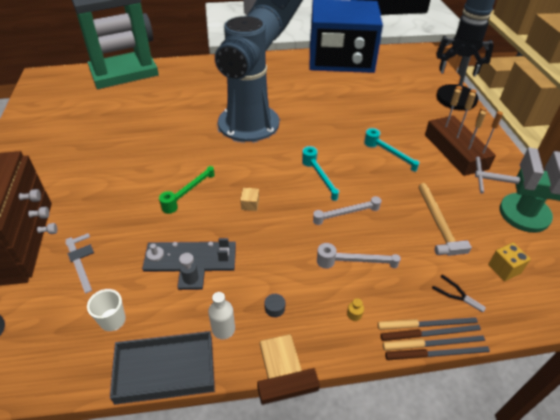

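Candidates in top view: the bare-steel one with a big boss at (264,181) and small eye at (215,171) is the lever. The others are the even-ended link (235,226), turquoise (248,275) and (175,295), and green (362,272). I'll turn the jaws across its arm, fly over it and check it close up.

```bash
python3 -m crank '{"xyz":[[0,0,0],[0,0,0],[0,0,0],[0,0,0],[0,0,0],[0,0,0],[0,0,0],[0,0,0]],"rot":[[0,0,1],[0,0,1],[0,0,1],[0,0,1],[0,0,1],[0,0,1],[0,0,1],[0,0,0.1]]}' && python3 -m crank '{"xyz":[[0,0,0],[0,0,0],[0,0,0],[0,0,0],[0,0,0],[0,0,0],[0,0,0],[0,0,0]],"rot":[[0,0,1],[0,0,1],[0,0,1],[0,0,1],[0,0,1],[0,0,1],[0,0,1],[0,0,0.1]]}'
python3 -m crank '{"xyz":[[-0.54,0.87,0],[-0.54,0.87,0],[-0.54,0.87,0],[-0.54,0.87,0],[-0.54,0.87,0],[-0.54,0.87,0],[-0.54,0.87,0],[-0.54,0.87,0],[-0.54,0.87,0],[-0.54,0.87,0]],"rot":[[0,0,0],[0,0,0],[0,0,0],[0,0,0],[0,0,0],[0,0,0],[0,0,0],[0,0,0],[0,0,0],[0,0,0]]}'
python3 -m crank '{"xyz":[[-0.54,0.87,0],[-0.54,0.87,0],[-0.54,0.87,0],[-0.54,0.87,0],[-0.54,0.87,0],[-0.54,0.87,0],[-0.54,0.87,0],[-0.54,0.87,0],[-0.54,0.87,0],[0,0,0]],"rot":[[0,0,0],[0,0,0],[0,0,0],[0,0,0],[0,0,0],[0,0,0],[0,0,0],[0,0,0],[0,0,0],[0,0,0]]}'
cat > look.py <<'E'
import sys
from h import *
s=monitor.get_state();p=camera('wrist');M=wristM(p,s)
m=rot(s['ee_rot']).as_matrix()
print(s['time'],np.round(s['tcp_pos'],4),m.round(3).tolist(),np.round(s['contact_force'],1),s['grip_width'],s['grip_force'])
if len(sys.argv)>1: save(p,sys.argv[1])
for t in sys.argv[2:]:
    for r in pinpoint(p,t)[:2]: print(t,round(r['confidence'],2),np.round(r['xyz'],4),np.round(proj(p,r['xyz'],M)),'tool delta/25mm',np.round(m.T@(np.array(r['xyz'])-s['tcp_pos'])/.025,2))
E
python3 look.py w1.png lever_boss lever_eye lever_balance
```

```text
time: 1.47
tcp_pos: [0.1798, 0.5986, 0.2483]
ee_rot: [-0.0, 0.496, 0.868, 0.0]
contact_force: [-0.4, -0.4, -0.8]
grip_width: 1.002
grip_force: 0.0
time: 2.13
tcp_pos: [0.1798, 0.5986, 0.2483]
ee_rot: [0.0, 0.777, 0.63, 0.0]
contact_force: [0.1, 0.4, 0.3]
grip_width: 0.997
grip_force: 0.0
time: 2.97
tcp_pos: [0.3655, 0.4207, 0.2485]
ee_rot: [0.0, 0.775, 0.632, 0.0]
contact_force: [0.8, 0.8, 0.1]
grip_width: 0.996
grip_force: 0.0
time: 3.8
tcp_pos: [0.5352, 0.2592, 0.2485]
ee_rot: [0.002, 0.777, 0.63, 0.001]
contact_force: [0.3, 0.3, 0.5]
grip_width: 1.0
grip_force: 0.0
3.8 [0.5352 0.2592 0.2485] [[0.207, 0.978, 0.004], [0.978, -0.207, -0.001], [-0.0, 0.004, -1.0]] [0.3 0.3 0.5] 1.0001974455483393 0.0
lever_boss 0.96 [0.2321 0.1619 0.0015] [ 87. 284.] tool delta/25mm [ -6.31 -11.1    9.84]
lever_boss 0.78 [0.6148 0.1298 0.0023] [360. 254.] tool delta/25mm [-4.4   4.14  9.87]
lever_eye 0.95 [0.395  0.2053 0.0013] [188. 235.] tool delta/25mm [-3.27 -5.08  9.87]
lever_eye 0.87 [ 0.6469  0.2965 -0.0018] [368. 125.] tool delta/25mm [ 2.38  4.02 10.03]
lever_balance 0.91 [0.2714 0.1745 0.0225] [101. 280.] tool delta/25mm [-5.49 -9.66  9.  ]
lever_balance 0.64 [0.6223 0.171  0.0223] [366. 232.] tool delta/25mm [-2.73  4.1   9.07]
```

View pics/w1.png

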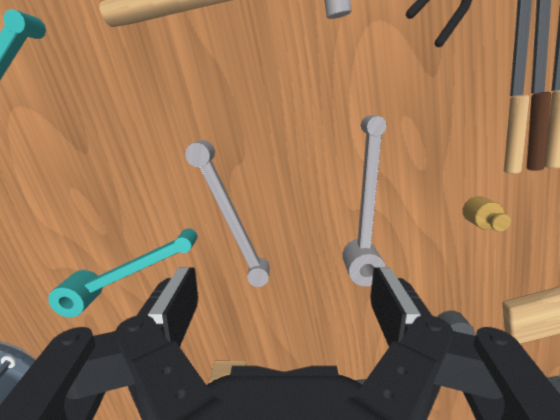

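The wrist view confirms it: bare steel, with a large bored boss at (362,262) and a small eye at (373,125). The even link is at (230,212). Now on to the plunger with the jaws shut.

```bash
python3 -m crank '{"xyz":[[-0.86,0.37,0],[-0.86,0.37,0],[-0.86,0.37,0],[-0.86,0.37,0],[-0.86,0.37,0],[-0.86,0.37,0],[-0.86,0.37,0],[-0.86,0.37,0],[-0.86,0.37,0],[-0.86,0.37,0]],"rot":[[0,0,0],[0,0,0],[0,0,0],[0,0,0],[0,0,0],[0,0,0],[0,0,0],[0,0,0],[0,0,0],[0,0,0]]}' -1 30
python3 -m crank '{"xyz":[[-0.86,0.37,0],[-0.86,0.37,0],[-0.86,0.37,0],[-0.86,0.37,0],[-0.86,0.37,0],[-0.86,0.37,0],[0,0,0],[0,0,0]],"rot":[[0,0,0],[0,0,0],[0,0,0],[0,0,0],[0,0,0],[0,0,0],[0,0,0],[0,0,0]]}'
python3 look.py w2.png fixture_post fixture_fork plunger_top
```

```text
time: 4.83
tcp_pos: [0.5766, 0.0333, 0.2484]
ee_rot: [-0.0, 0.776, 0.631, -0.0]
contact_force: [-0.1, -0.2, -0.4]
grip_width: -0.001
grip_force: 0.0
time: 5.5
tcp_pos: [0.6047, -0.1045, 0.2482]
ee_rot: [-0.0, 0.777, 0.63, 0.0]
contact_force: [0.5, -1.1, -0.1]
grip_width: 0.001
grip_force: 0.0
5.5 [ 0.6047 -0.1045  0.2482] [[0.206, 0.979, -0.0], [0.979, -0.206, 0.001], [0.001, -0.001, -1.0]] [ 0.5 -1.1 -0.1] 0.0008957473657663494 0.0
fixture_post 0.48 [ 0.7658 -0.1347 -0.0049] [414. 171.] tool delta/25mm [ 0.14  6.56 10.12]
fixture_fork 0.83 [ 0.5623 -0.1204  0.0516] [249. 206.] tool delta/25mm [-0.98 -1.53  7.86]
plunger_top 0.82 [ 0.6276 -0.1997  0.0899] [323. 275.] tool delta/25mm [-3.54  1.68  6.33]
```

View pics/w2.png

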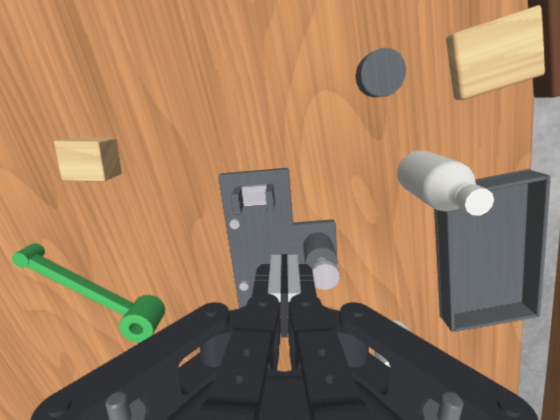

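Fixture seen: fork at about (254,198), plunger cap at (323,273). The network's plunger position agrees with the picture and with the top view. Moving over the cap and down.

```bash
python3 -m crank '{"xyz":[[-0.7,0.34,0],[-0.7,0.34,0],[-0.7,0.34,0],[-0.7,0.34,0],[-0.7,0.34,0],[0,0,0.8],[0,0,0.8],[0,0,0.8],[0,0,0.8],[0,0,0.8]],"rot":[[0,0,0],[0,0,0],[0,0,0],[0,0,0],[0,0,0],[0,0,0],[0,0,0],[0,0,0],[0,0,0],[0,0,0]]}'
python3 -m crank '{"xyz":[[0,0,0.6],[0,0,0.5],[0,0,0.2],[0,0,0.2],[0,0,0]],"rot":[[0,0,0],[0,0,0],[0,0,0],[0,0,0],[0,0,0]]}'
python3 look.py
python3 - <<'E'
from h import *
p=camera('scene');save(p,'s2.png')
im=cv2.imread('pics/s2.png')[190:310,110:270];cv2.imwrite('pics/s2c.png',cv2.resize(im,None,fx=4,fy=4,interpolation=cv2.INTER_CUBIC))
E
```

```text
time: 6.53
tcp_pos: [0.6285, -0.1991, 0.1474]
ee_rot: [-0.0, 0.777, 0.63, 0.0]
contact_force: [0.1, -0.1, 0.3]
grip_width: 0.001
grip_force: 0.0
time: 6.95
tcp_pos: [0.6283, -0.1991, 0.1103]
ee_rot: [-0.0, 0.777, 0.63, -0.0]
contact_force: [0.7, 0.2, -0.1]
grip_width: 0.002
grip_force: 0.0
6.95 [ 0.6283 -0.1991  0.1103] [[0.206, 0.978, -0.001], [0.978, -0.206, 0.0], [0.0, -0.001, -1.0]] [ 0.7  0.2 -0.1] 0.0017279613621382578 0.0
```

View pics/s2c.png

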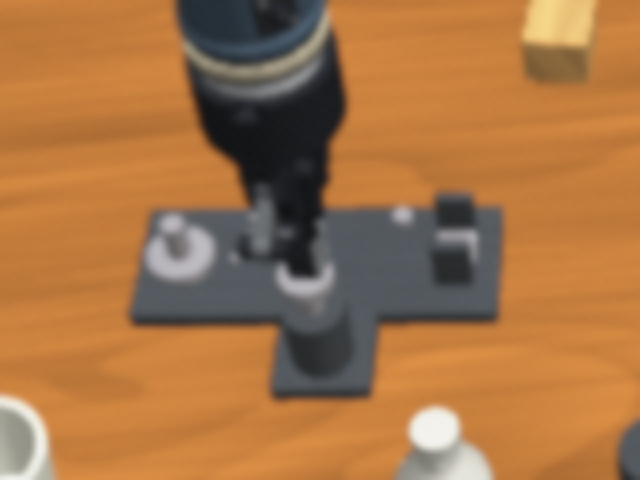

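The tips (305,268) stand just above the cap (305,278), well inside its rim. Pushing.

```bash
python3 -m crank '{"xyz":[[0,0,0.08],[0,0,0.08],[0,0,0.08],[0,0,0.08],[0,0,0.08],[0,0,0.08],[0,0,0.08],[0,0,0.08],[0,0,0.08],[0,0,0.04]],"rot":[[0,0,0],[0,0,0],[0,0,0],[0,0,0],[0,0,0],[0,0,0],[0,0,0],[0,0,0],[0,0,0],[0,0,0]]}'
python3 look.py
```

```text
time: 7.88
tcp_pos: [0.6293, -0.1997, 0.0936]
ee_rot: [0.001, 0.777, 0.63, 0.001]
contact_force: [-0.9, 0.3, 9.0]
grip_width: -0.001
grip_force: 4.7
7.8833 [ 0.6293 -0.1997  0.0936] [[0.206, 0.978, 0.002], [0.978, -0.206, -0.001], [-0.001, 0.003, -1.0]] [-0.9  0.3  9. ] -0.0009188509005952502 4.690342683934432
```

```bash
python3 -m crank '{"xyz":[[0,0,0.06],[0,0,0.06],[0,0,0.06],[0,0,0]],"rot":[[0,0,0],[0,0,0],[0,0,0],[0,0,0]]}'
python3 look.py
python3 -m crank '{"xyz":[[0,0,0.04],[0,0,0.04],[0,0,0]],"rot":[[0,0,0],[0,0,0],[0,0,0]]}'
python3 look.py
```

```text
time: 8.27
tcp_pos: [0.6294, -0.1997, 0.091]
ee_rot: [0.001, 0.777, 0.63, 0.001]
contact_force: [-2.2, 1.2, 17.5]
grip_width: 0.0
grip_force: 8.6
8.2667 [ 0.6294 -0.1997  0.091 ] [[0.206, 0.978, 0.003], [0.978, -0.206, -0.002], [-0.001, 0.003, -1.0]] [-2.2  1.2 17.5] 0.000265492929304353 8.63222268744721
time: 8.57
tcp_pos: [0.6294, -0.1997, 0.0909]
ee_rot: [0.002, 0.777, 0.63, 0.001]
contact_force: [-5.7, 3.1, 26.8]
grip_width: -0.002
grip_force: 13.0
8.5667 [ 0.6294 -0.1997  0.0909] [[0.206, 0.979, 0.003], [0.979, -0.206, -0.002], [-0.001, 0.003, -1.0]] [-5.7  3.1 26.8] -0.0015687630485234064 13.03487280558329
```

It's on the hard stop: force rose from 17 to 27 N with no further travel. Hold for a second, then release and retreat.

```bash
python3 -m crank '{"xyz":[[0,0,0],[0,0,0],[0,0,0],[0,0,0],[0,0,0],[0,0,0],[0,0,0],[0,0,0],[0,0,0],[0,0,0]],"rot":[[0,0,0],[0,0,0],[0,0,0],[0,0,0],[0,0,0],[0,0,0],[0,0,0],[0,0,0],[0,0,0],[0,0,0]]}'
python3 -m crank '{"xyz":[[0,0,-0.15],[0,0,-0.2],[0,0,-0.3],[0,0,-0.4],[0,0,-0.8],[0,0,-0.9],[0,0,-0.9],[0,0,-0.9],[0,0,-0.9],[0,0,-0.9]],"rot":[[0,0,0],[0,0,0],[0,0,0],[0,0,0],[0,0,0],[0,0,0],[0,0,0],[0,0,0],[0,0,0],[0,0,0]]}'
python3 look.py - 2>/dev/null
python3 - <<'E'
from h import *
s=monitor.get_state();m=rot(s['ee_rot']).as_matrix()
print((m.T@(np.array([.6235,.1742,.26])-s['tcp_pos'])/.025).round(2))
p=camera('scene')
for t in ['plunger_top','fixture_post','fixture_fork']:
  for r in pinpoint(p,t)[:1]: print(t,r['confidence'],np.round(r['xyz'],4))
E
```

```text
time: 9.45
tcp_pos: [0.6294, -0.1997, 0.0909]
ee_rot: [0.002, 0.777, 0.63, 0.001]
contact_force: [-5.8, 3.0, 25.1]
grip_width: -0.005
grip_force: 12.9
time: 10.28
tcp_pos: [0.6279, -0.1991, 0.2448]
ee_rot: [-0.001, 0.777, 0.63, -0.0]
contact_force: [0.4, 0.0, 0.1]
grip_width: -0.002
grip_force: 0.0
10.2833 [ 0.6279 -0.1991  0.2448] [[0.207, 0.978, -0.001], [0.978, -0.207, 0.001], [0.0, -0.001, -1.0]] [0.4 0.  0.1] -0.0015321985734794335 0.0
[14.6  -3.36 -0.45]
plunger_top 0.46 [ 0.6264 -0.1985  0.0965]
fixture_post 0.66 [ 0.5401 -0.2888  0.0472]
fixture_fork 0.81 [ 0.5641 -0.1218  0.049 ]
```

```bash
python3 -m crank '{"xyz":[[0.9,-0.24,0],[0.9,-0.24,0],[0.9,-0.24,0],[0.9,-0.24,0],[0.9,-0.24,0],[0.9,-0.24,0],[0.9,-0.24,0],[0.9,-0.24,0],[0.9,-0.24,0],[0.9,-0.24,0]],"rot":[[0,0,0],[0,0,0],[0,0,0],[0,0,0],[0,0,0],[0,0,0],[0,0,0],[0,0,0],[0,0,0],[0,0,0]]}' 0.4
python3 -m crank '{"xyz":[[0.9,-0.24,0.7],[0.9,-0.24,0.7],[0.9,-0.24,0.7],[0.5,-0.24,0.7],[0,0,0],[0,0,0]],"rot":[[0,0,0],[0,0,0],[0,0,0],[0,0,0],[0,0,0],[0,0,0]]}'
python3 look.py w3.png lever_boss lever_eye lever_balance
```

```text
time: 11.37
tcp_pos: [0.6148, 0.0345, 0.2418]
ee_rot: [-0.002, 0.777, 0.63, -0.002]
contact_force: [0.7, -0.8, -1.0]
grip_width: 0.699
grip_force: 0.0
time: 11.87
tcp_pos: [0.6074, 0.1169, 0.1717]
ee_rot: [-0.002, 0.776, 0.631, -0.002]
contact_force: [-0.1, -0.2, 0.0]
grip_width: 0.698
grip_force: 0.0
11.8667 [0.6074 0.1169 0.1717] [[0.205, 0.979, -0.006], [0.979, -0.205, -0.001], [-0.002, -0.005, -1.0]] [-0.1 -0.2  0. ] 0.6977447924224532 0.0
lever_boss 0.72 [0.6095 0.1283 0.0031] [284. 180.] tool delta/25mm [0.48 0.03 6.74]
lever_eye 0.61 [0.393  0.2008 0.0009] [ 51. 153.] tool delta/25mm [ 1.54 -9.04  6.88]
lever_balance 0.98 [0.62   0.1753 0.0228] [285. 132.] tool delta/25mm [2.4  0.05 5.95]
```

View pics/w3.png

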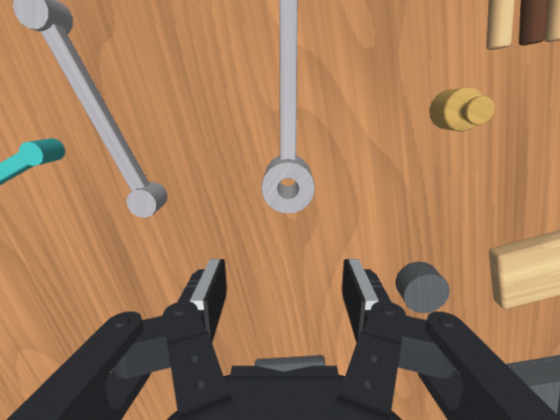

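Boss top ring centre is at (288,187), and the arm runs up to (288,10), nearly aligned with tool x. I'll compute the exact position and direction.

```bash
python3 - <<'E'
from h import *
s=monitor.get_state();p=camera('wrist');M=wristM(p,s);m=rot(s['ee_rot']).as_matrix()
ms=masks_of(p,'lever')
for r in ms[:2]:
    k=r['mask']; print(r['confidence'],k.sum(),[(v,round(np.nonzero(k[v])[0].mean(),1),k[v].sum()) for v in (5,30,60,90,120,145,175,187,200) if k[v].any()])
b=ray(p,(288,187),.046,M)
k=ms[0]['mask']
e=[ray(p,(np.nonzero(k[v])[0].mean(),v),.027,M) for v in range(5,140,5)]
e=np.array(e)[:,:2];c=e.mean(0);d=np.linalg.svd(e-c)[2][0];d*=np.sign(d[1])
print('boss',b,'arm ang',np.degrees(np.arctan2(d[1],d[0])),'toolx ang',np.degrees(np.arctan2(m[1,0],m[0,0])))
n=np.array([-d[1],d[0]]);print('boss off axis mm',(b[:2]-c)@n*1000)
B=np.r_[b[:2]+.045*d,.0215];print('balance',B,(m.T@(B-s['tcp_pos'])/.025).round(2))
E
```

```text
0.79 4774 [(5, np.float64(281.5), np.int64(18)), (30, np.float64(281.5), np.int64(18)), (60, np.float64(281.5), np.int64(16)), (90, np.float64(282.0), np.int64(15)), (120, np.float64(282.0), np.int64(17)), (145, np.float64(283.0), np.int64(15)), (175, np.float64(282.5), np.int64(48)), (187, np.float64(282.0), np.int64(51)), (200, np.float64(282.0), np.int64(41))]
0.71 1390 [(145, np.float64(38.5), np.int64(42)), (175, np.float64(5.5), np.int64(12))]
boss [0.61781897 0.1294358  0.046     ] arm ang 78.3472048959978 toolx ang 77.99596798490194
boss off axis mm -4.6997172432662255
balance [0.62690809 0.17350833 0.0215    ] [2.42 0.15 6.14]
```

```bash
python3 -m crank '{"xyz":[[0.8,0.03,0.4],[0.8,0.03,0.6],[0.8,0.02,0.8],[0,0,0.8],[0,0,0.8],[0,0,0.7],[0,0,0.6],[0,0,0.5],[0,0,0.4],[0,0,0.2]],"rot":[[0,0,0],[0,0,0],[0,0,0],[0,0,0],[0,0,0],[0,0,0],[0,0,0],[0,0,0],[0,0,0],[0,0,0]]}'
python3 -m crank '{"xyz":[[0,0,0.1],[0,0,0]],"rot":[[0,0,0],[0,0,0]]}'
python3 look.py w4.png lever_boss lever_eye lever_balance
```

```text
time: 13.0
tcp_pos: [0.6234, 0.1743, 0.0281]
ee_rot: [-0.0, 0.777, 0.63, -0.0]
contact_force: [-0.1, -0.2, -0.6]
grip_width: 0.698
grip_force: 0.0
time: 13.17
tcp_pos: [0.6237, 0.1746, 0.0265]
ee_rot: [0.0, 0.777, 0.63, 0.0]
contact_force: [-1.0, 0.1, -0.9]
grip_width: 0.699
grip_force: 0.0
13.1667 [0.6237 0.1746 0.0265] [[0.207, 0.978, 0.0], [0.978, -0.207, 0.0], [0.0, 0.0, -1.0]] [-1.   0.1 -0.9] 0.6987466738667991 0.0
lever_boss 0.8 [0.6104 0.1283 0.0048] [277. 338.] tool delta/25mm [-1.92 -0.14  0.87]
lever_boss 0.23 [0.6221 0.1725 0.0207] [280. 286.] tool delta/25mm [-0.1  -0.05  0.23]
lever_balance 0.56 [0.6196 0.1766 0.0233] [273. 283.] tool delta/25mm [ 0.04 -0.18  0.13]
```

View pics/w4.png

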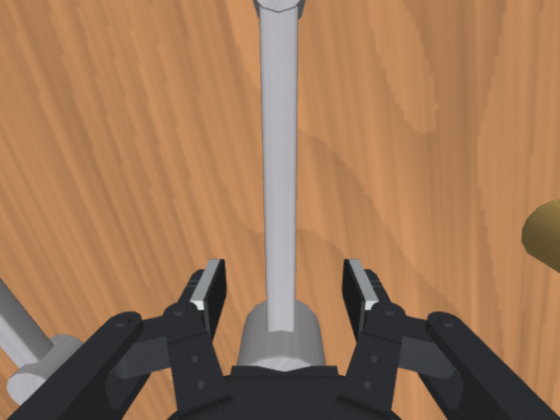

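Arm centred between the pads (281 vs 284), boss below at row 330 (arm-boss junction), eye's near edge at about (278,11). Checking the along-arm position from those two.

```bash
python3 - <<'E'
from h import *
s=monitor.get_state();p=camera('wrist');M=wristM(p,s);m=rot(s['ee_rot']).as_matrix()
for uv,z,o in [((278,11),.029,.114),((281,331),.029,-.022),((281,298),.0,-.022)]:
    X=ray(p,uv,z,M); d=m.T@(X-s['tcp_pos']); print(d.round(4),'balance at tool x',d[0]-o)
E
```

```text
[ 0.1143 -0.0014 -0.0015] balance at tool x 0.00026959857756878036
[-0.0231 -0.0007 -0.0015] balance at tool x -0.0011300112989210756
[-0.0244 -0.001   0.0275] balance at tool x -0.0024227714450414
```

Within 1 mm. Lower 4 mm, shift −1 mm in y, and grip.

```bash
python3 -m crank '{"xyz":[[-0.02,-0.04,0.1],[0,0,0.06],[0,0,0]],"rot":[[0,0,0],[0,0,0],[0,0,0]]}'
python3 -m crank '{"xyz":[[0,0,0],[0,0,0],[0,0,0],[0,0,0],[0,0,0],[0,0,0],[0,0,0],[0,0,0]],"rot":[[0,0,0],[0,0,0],[0,0,0],[0,0,0],[0,0,0],[0,0,0],[0,0,0],[0,0,0]]}' -1 100
python3 -m crank '{"xyz":[[0,0,-0.1],[0,0,-0.2],[0,0,-0.3],[0,0,-0.4],[0,0,-0.3],[0,0,-0.1],[0,0,0],[0,0,0]],"rot":[[0,0,0],[0,0,0],[0,0,0],[0,0,0],[0,0,0],[0,0,0],[0,0,0],[0,0,0]]}'
python3 -c "
from h import *
s=monitor.get_state();print(s['contact_force'],s['wrist_torque'],s['grip_width']*85,rot(s['ee_rot']).as_matrix().round(3))"
python3 look.py w5.png
```

```text
time: 13.67
tcp_pos: [0.6221, 0.1745, 0.0223]
ee_rot: [-0.0, 0.777, 0.63, -0.0]
contact_force: [-0.3, 1.2, 0.2]
grip_width: 0.7
grip_force: 0.0
time: 14.33
tcp_pos: [0.6224, 0.1745, 0.0229]
ee_rot: [-0.0, 0.777, 0.63, -0.0]
contact_force: [-1.5, 0.6, 3.7]
grip_width: 0.141
grip_force: 99.2
time: 15.0
tcp_pos: [0.6226, 0.1745, 0.058]
ee_rot: [0.0, 0.777, 0.63, 0.0]
contact_force: [-0.2, -0.8, -5.7]
grip_width: 0.141
grip_force: 98.1
[-0.20963163 -0.81518269 -5.73838271] [ 0.03222855 -0.00978602  0.02648386] 12.001210724963922 [[ 0.207  0.978  0.001]
 [ 0.978 -0.207  0.   ]
 [ 0.     0.001 -1.   ]]
15.0 [0.6226 0.1745 0.058 ] [[0.207, 0.978, 0.001], [0.978, -0.207, 0.0], [0.0, 0.001, -1.0]] [-0.2 -0.8 -5.7] 0.14119071441134026 98.07683944702148
```

View pics/w5.png

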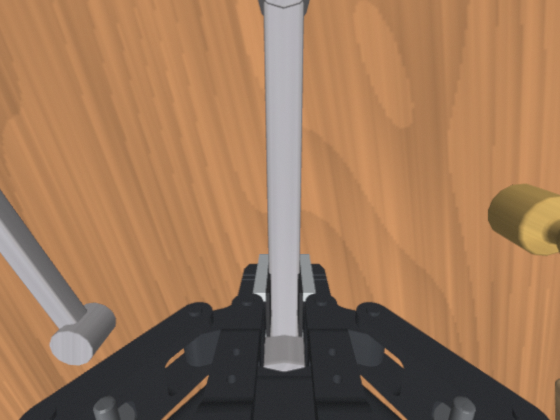

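Held level: wrist moment about 0, 5.7 N lifted (≈0.58 kg), arm centred, link untouched. Now carry it up and beside the fixture so the post and fork are both in wrist view.

```bash
python3 -m crank '{"xyz":[[0,0,-0.3],[0,0,-0.6],[0,0,-0.8],[0,0,-0.8],[0,0,-0.8],[0,0,-0.8],[-0.3,-0.1,-0.8],[-0.5,-0.2,-0.8],[-0.8,-0.2,-0.8],[-0.8,-0.2,-0.8]],"rot":[[0,0,0],[0,0,0],[0,0,0],[0,0,0],[0,0,0],[0,0,0],[0,0,0],[0,0,0],[0,0,0],[0,0,0]]}'
python3 -m crank '{"xyz":[[-0.9,-0.2,0],[-0.9,-0.2,0],[-0.9,-0.2,0],[-0.9,-0.2,0],[-0.9,-0.2,0],[-0.9,-0.2,0],[-0.9,-0.2,0],[-0.9,-0.2,0],[-0.9,-0.2,0],[-0.9,-0.2,0]],"rot":[[0,0,0],[0,0,0],[0,0,0],[0,0,0],[0,0,0],[0,0,0],[0,0,0],[0,0,0],[0,0,0],[0,0,0]]}'
python3 -m crank '{"xyz":[[-0.8,-0.2,0],[-0.8,-0.2,0],[-0.6,-0.2,0],[-0.4,-0.1,0],[-0.2,0,0],[0,0,0],[0,0,0],[0,0,0]],"rot":[[0,0,0],[0,0,0],[0,0,0],[0,0,0],[0,0,0],[0,0,0],[0,0,0],[0,0,0]]}'
python3 look.py w6.png fixture_post fixture_fork plunger_top lever_boss lever_eye
python3 - <<'E'
from h import *
for c in ['top','scene']:
    p=camera(c);save(p,c+'3.png')
    for t in ['fixture_post','fixture_fork','plunger_top']:
        for r in pinpoint(p,t)[:1]: print(c,t,round(r['confidence'],2),np.round(r['xyz'],4),np.round(proj(p,r['xyz'])))
E
```

```text
time: 15.88
tcp_pos: [0.5919, 0.1193, 0.2408]
ee_rot: [-0.0, 0.776, 0.63, -0.0]
contact_force: [-0.1, 0.0, -5.9]
grip_width: 0.139
grip_force: 97.9
time: 16.72
tcp_pos: [0.4965, -0.0911, 0.2403]
ee_rot: [-0.0, 0.777, 0.63, -0.0]
contact_force: [0.8, -0.6, -5.8]
grip_width: 0.141
grip_force: 98.2
time: 17.38
tcp_pos: [0.4663, -0.1545, 0.2401]
ee_rot: [-0.0, 0.776, 0.63, 0.0]
contact_force: [-0.6, -0.1, -4.5]
grip_width: 0.143
grip_force: 98.2
17.3833 [ 0.4663 -0.1545  0.2401] [[0.206, 0.979, 0.0], [0.979, -0.206, 0.0], [0.001, 0.0, -1.0]] [-0.6 -0.1 -4.5] 0.14273711967933095 98.1517767906189
fixture_post 0.7 [ 0.5476 -0.288   0.05  ] [374. 280.] tool delta/25mm [-4.56  4.28  7.6 ]
fixture_fork 0.82 [ 0.5658 -0.1205  0.0527] [374. 135.] tool delta/25mm [2.15 3.62 7.5 ]
plunger_top 0.88 [ 0.6291 -0.2014  0.0896] [460. 210.] tool delta/25mm [-0.5   6.76  6.02]
lever_boss 0.84 [ 0.3724 -0.2582  0.0011] [231. 264.] tool delta/25mm [-4.84 -2.82  9.56]
top fixture_post 0.37 [ 0.5169  0.4627 -0.004 ] [167. 209.]
top fixture_fork 0.76 [ 0.5657 -0.1204  0.0457] [338. 196.]
top plunger_top 0.36 [ 0.6257 -0.1954  0.0911] [363. 175.]
scene fixture_post 0.65 [ 0.5439 -0.2845  0.0511] [155. 244.]
scene fixture_fork 0.64 [ 0.5638 -0.1191  0.0494] [224. 244.]
scene plunger_top 0.68 [ 0.6294 -0.1985  0.0928] [189. 258.]
```

View pics/w6.png

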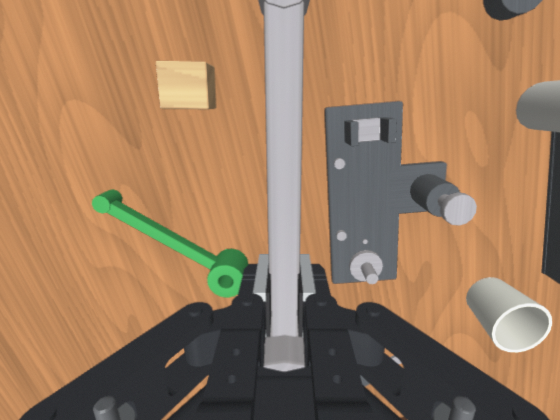

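Clear view: post top at about (371,279), fork cheeks at (352,131) and (388,129), plunger cap up at (460,208), lever straight up the middle. Fit the fixture pose from all estimates plus these pixels.

```bash
python3 - <<'E'
from h import *
s=monitor.get_state();p=camera('wrist');M=wristM(p,s);m=rot(s['ee_rot']).as_matrix()
W={'post':ray(p,(371,279),.05,M),'fork':ray(p,(370,130),.05,M),'cap':ray(p,(460.5,208),.092,M)}
for k in W: print(k,W[k].round(4))
E={'post':[(.543,-.283),(.542,-.287),(.540,-.289),(.5476,-.288),(.5439,-.2845)],
'fork':[(.570,-.119),(.569,-.121),(.564,-.122),(.5623,-.1204),(.5658,-.1205),(.5657,-.1204),(.5638,-.1191)],
'cap':[(.626,-.2),(.6276,-.1997),(.6264,-.1985),(.6291,-.2014),(.6257,-.1954),(.6294,-.1985)]}
model=np.array([[0,0],[.17,0],[.095,-.072]])
def fit(P,n):
    c=model.mean(0);d=P.mean(0);U,S,V=np.linalg.svd((model-c).T@(P-d));Rm=(U@V).T
    t=d-Rm@c;print(n,'post',t.round(4),'yaw',np.degrees(np.arctan2(Rm[1,0],Rm[0,0])).round(2),'res mm',((P-(model@Rm.T+t))*1e3).round(1).tolist());return t,Rm
fit(np.array([np.mean(E[k],0) for k in ('post','fork','cap')]),'nets')
fit(np.array([W[k][:2] for k in ('post','fork','cap')]),'wrist px')
# plate edges at top z=.014 for yaw
for a,b in [((327,108),(333,283)),((401,102),(397,280))]:
    A,B=ray(p,a,.014,M),ray(p,b,.014,M);d=A-B;print('edge yaw',np.degrees(np.arctan2(d[1],d[0])))
# lever axis in tool: dark/bright arm from grey threshold
hsv=cv2.cvtColor(p['frame'],cv2.COLOR_RGB2HSV)
zt=s['tcp_pos'][2]-.0229+.029
pts=[]
for v in range(20,250,10):
    u=[x for x in range(255,315) if hsv[v,x,1]<60 and hsv[v,x,2]>90]
    pts.append(m.T@(ray(p,(np.mean(u),v),zt,M)-s['tcp_pos']))
pts=np.array(pts);f=np.polyfit(pts[:,0],pts[:,1],1);print('lever yaw in tool deg',np.degrees(np.arctan(f[0])),'y off mm',f[1]*1e3,'scatter',np.std(pts[:,1]-np.polyval(f,pts[:,0]))*1e3)
e=ray(p,(281,9),zt,M);print('eye edge tool',m.T@(e-s['tcp_pos']))
print('toolx yaw',np.degrees(np.arctan2(m[1,0],m[0,0])))
E
```

```text
post [ 0.5441 -0.2875  0.05  ]
fork [ 0.563  -0.1163  0.05  ]
cap [ 0.6283 -0.1998  0.092 ]
nets post [ 0.5441 -0.2866] yaw 82.93 res mm [[-0.8, 0.3], [0.7, -2.5], [0.1, 2.2]]
wrist px post [ 0.5449 -0.2864] yaw 83.7 res mm [[-0.8, -1.2], [-0.5, 1.1], [1.3, 0.1]]
edge yaw 82.76310261105584
edge yaw 83.77963405930412
lever yaw in tool deg -0.0640224226386539 y off mm 0.6281596713752009 scatter 0.0636887137345368
eye edge tool [ 0.11370238 -0.00033127 -0.0061012 ]
toolx yaw 78.07627611194579
```

```bash
python3 -m crank '{"xyz":[[0,0,0],[0,0,0],[0,0,0],[-0.3,0.4,0.2],[-0.6,0.7,0.4],[-0.6,0.8,0.6],[-0.6,0.8,0.6],[-0.5,0.6,0.5],[-0.36,0.4,0.3],[-0.1,0,0.08]],"rot":[[0,0,-0.2],[0,0,-0.4],[0,0,-0.28],[0,0,0],[0,0,0],[0,0,0],[0,0,0],[0,0,0],[0,0,0],[0,0,0]]}'
python3 -m crank '{"xyz":[[0,0,0],[0,0,0],[0,0,0],[0,0,0]],"rot":[[0,0,0],[0,0,0],[0,0,0],[0,0,0]]}'
cat > chk.py <<'E'
from h import *
s=monitor.get_state();m=rot(s['ee_rot']).as_matrix();t=np.array(s['tcp_pos'])
print(s['time'],t.round(4),'yaw',np.degrees(np.arctan2(m[1,0],m[0,0])).round(2),m[:,2].round(4))
T=np.array([.5495,-.2413,.1729]);print('to go /25mm',(m.T@(T-t)/.025).round(3))
E
python3 chk.py
python3 - <<'E'
from h import *
for c in ['top','scene']:
    p=camera(c);save(p,c+'4.png')
    for t in ['lever_boss','lever_eye','lever_balance','fixture_post','plunger_top']:
        for r in pinpoint(p,t)[:4]: print(c,t,round(r['confidence'],2),np.round(r['xyz'],4))
im=cv2.imread('pics/scene4.png')[130:330,70:310];im=cv2.resize(im,(720,600),interpolation=cv2.INTER_CUBIC);cv2.imwrite('pics/fin.png',im)
E
```

```text
time: 18.97
tcp_pos: [0.5514, -0.2449, 0.1709]
ee_rot: [0.001, 0.747, 0.665, 0.0]
contact_force: [-0.8, -0.4, -4.5]
grip_width: 0.139
grip_force: 97.9
time: 19.3
tcp_pos: [0.5487, -0.2413, 0.1737]
ee_rot: [0.0, 0.747, 0.665, 0.0]
contact_force: [0.0, -0.1, -5.7]
grip_width: 0.14
grip_force: 98.0
19.3 [ 0.5487 -0.2413  0.1737] yaw 83.39 [ 3.e-04 -1.e-04 -1.e+00]
to go /25mm [0.005 0.032 0.033]
top lever_boss 0.59 [0.1632 0.3788 0.0017]
top lever_eye 0.73 [0.3967 0.2033 0.0039]
top lever_eye 0.7 [ 0.5622 -0.1116  0.1479]
top lever_eye 0.64 [0.3034 0.468  0.0025]
top lever_eye 0.45 [ 0.2541 -0.1368 -0.0024]
top lever_balance 0.74 [0.2019 0.4054 0.0168]
top lever_balance 0.68 [0.2736 0.173  0.0172]
top fixture_post 0.55 [ 0.7093 -0.3776 -0.0016]
top plunger_top 0.38 [ 0.6266 -0.1996  0.091 ]
scene lever_boss 0.85 [ 0.2303  0.1617 -0.0007]
scene lever_boss 0.7 [1.642e-01 3.781e-01 2.000e-04]
scene lever_boss 0.57 [ 0.3738 -0.2559  0.0021]
scene lever_eye 0.85 [ 0.2537 -0.1355  0.0011]
scene lever_eye 0.75 [0.3972 0.2013 0.0012]
scene lever_eye 0.58 [ 0.5649 -0.1165  0.1467]
scene lever_eye 0.44 [ 0.7309 -0.0141  0.0019]
scene lever_balance 0.9 [0.1987 0.4072 0.0259]
scene lever_balance 0.7 [ 0.5499 -0.2424  0.1708]
scene lever_balance 0.7 [ 0.3404 -0.2236  0.0177]
scene lever_balance 0.66 [0.2743 0.1714 0.0229]
scene fixture_post 0.84 [ 0.5394 -0.2827  0.0513]
scene fixture_post 0.18 [ 0.7328 -0.0149 -0.0033]
scene plunger_top 0.6 [ 0.6285 -0.1979  0.0936]
```

View pics/fin.png

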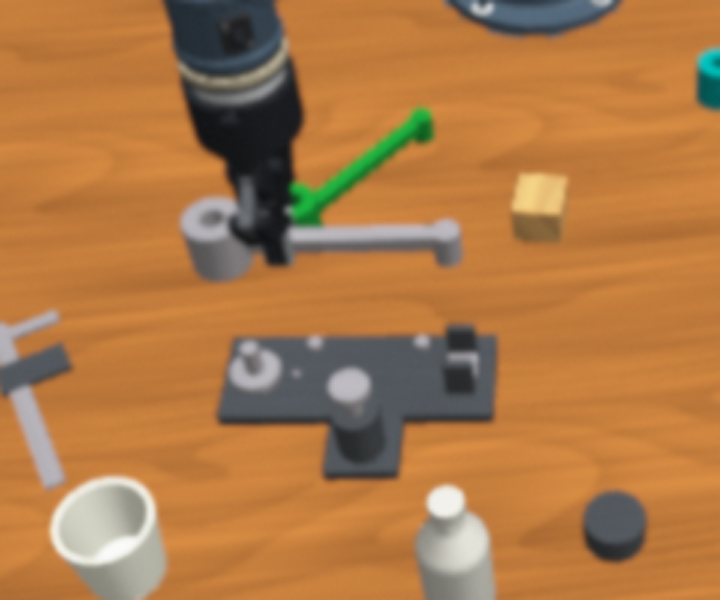

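The picture shows the lever level in the jaws: boss (218,235) above the post, eye (447,240) above the fork, plunger up at (349,385), bystanders unmoved. Measured eye (0.565,−0.117) against fork (0.564,−0.118). Trim by under 1 mm, settle and hand in.

```bash
python3 -m crank '{"xyz":[[0,0.02,0.02],[0,0,0],[0,0,0],[0,0,0],[0,0,0],[0,0,0],[0,0,0],[0,0,0],[0,0,0],[0,0,0]],"rot":[[0,0,0],[0,0,0],[0,0,0],[0,0,0],[0,0,0],[0,0,0],[0,0,0],[0,0,0],[0,0,0],[0,0,0]]}'
python3 chk.py; python3 -c "
from cell import workorder;print(workorder.hand_in())"
```

```text
time: 20.73
tcp_pos: [0.5495, -0.242, 0.1726]
ee_rot: [0.0, 0.747, 0.665, -0.0]
contact_force: [-0.3, 0.5, -5.0]
grip_width: 0.14
grip_force: 98.0
20.7333 [ 0.5495 -0.242   0.1726] yaw 83.36 [ 0. -0. -1.]
to go /25mm [ 0.029 -0.004 -0.013]
the job is handed in; nothing more can be done
None
```

I pushed the plunger onto its hard stop, held it about a second and let it come back up; the lever is now held level and still, its underside about 100 mm above the post, boss over post and eye over fork to within about 2 mm by my measurements, and the job was handed in at 20.7 s (no verdict was returned).

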